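# Hook the test-lead rail into the bench rack and lock it

### The arm

A 6-joint arm with a two-finger parallel gripper is mounted at the origin on the work surface. World frame = base frame: x ahead of the robot, y to its left, z up, the work surface at z = 0. Lengths are in mm, angles in rad, forces in N, time in s.
With the tool pointing down it reaches from about 275 to 750 mm from the base axis. Payload 10.2 kg.
Tool frame: the origin (TCP) lies on the front face of the gripper's body, between the roots of the fingers; the fingertips stand 73 mm ahead of it and the grasp point (between the pads) lies 54 mm ahead of it; z points along the fingers, y is the line along which they close (so a half turn about z gives the same grasp; the last joint's range is limited). The gripper opens to 85 mm and grips with 20 to 120 N. Pads are 22 mm wide; open, the fingers measure 114 mm over their backs; the gripper's body (76 mm by 85 mm) begins 54 mm behind the grasp point. The pads swing forward as they close: fully open they stand 13 mm farther back than shut.
Start: joints at [1.125, 0.313, 1.498, -0, 1.331, -0.223], TCP at [116.017, 512.027, 303.894] pointing down, gripper open.
Joint ranges: [-2.94, 2.94], [-0.97, 2.17], [0.19, 2.56], [-1.23, 4.37], [0.02, 3.11], [-2.88, 2.88]. Speed limits (rad/s): [2.39, 2.39, 3.01, 3.14, 3.14, 3.14].

### API

Orientations are given as a unit quaternion [w, x, y, z].
In Python, from rig import * gives the robot as it stands.
- The arm moves only by the tool step_arm, never from a script. Its argument "plan" is a list of rows, each an object with "offset": the shift along the tool's x, y, z in cm, a list of three; "rot": the turn, a rotation vector about the tool's x, y, z in degrees, a list of three; "gripper": the finger opening in cm, from 0 to 8.54. In form: [{"offset": [x, y, z], "rot": [wx, wy, wz], "gripper": gripper}, ...]. A call has 1 to 12 rows; each row is the pose to reach, as a shift and turn from the pose commanded when the call began, along the tool's axes at that moment; what a row does not reach only later rows make up. A row lasts 1/10 s, in which the tool goes at most 50 mm and 8.59 degrees, less where a joint would pass 70% of its speed; a pose out of reach is approached as far as the arm can. A call with a gripper value outside its range is refused whole. The fingers move at their own pace and stop on an object; "squeeze" is the grip in N (left out, the last holds). Time passes only in rows, so rows that repeat a pose let the fingers close. It gives the time, the measured TCP pose, the force, the opening and the grip force at its end, in the units of the state.
- sense(): the state, without advancing time (a new reading comes with each control period).
- capture(name): name is "scene" or "top" or "wrist"; returns a dict with "color" (480x640x3 uint8, red, green, blue), "depth" (480x640 float32, mm along the optical axis (not along the pixel's ray), 0 where there is no reading), "vertical_fov" (degrees; the focal length in pixels is half the picture's height over the tangent of half this angle, whatever the lens; pixels are square), "cx", "cy" (the principal point, pixels), "k1" (the pictures are not rectified: a ray, as slopes to the right and down, at radius r is drawn at 1 + k1 r^2 times it, then the intrinsics apply), "rvec" (rotation vector, rad) and "tvec" (3), from world to camera coordinates, as OpenCV has them; the wrist camera has in their place "mount" (4x4, takes a point from camera to tool coordinates, whose origin is the TCP and whose axes are the flange's). Camera axes: x right, y down, z forward; pixel columns grow to the right and rows downward; lengths in mm; the calibration is good to about 2 mm. A picture is of the moment at which its call begins: read the wrist's pose just before it.
- finish_job(): hands the job in; it is judged then, once.
The state is a dict: "time_s": time; "joints": joint angles; "dq": joint speeds; "tau": joint torques, N m; "eef_pos": TCP position; "ee_rot": TCP orientation; "force": force on the tool from outside, world axes, zero at the start; "wrist_torque": the same for the moment, N m; "grip_width": opening from 0.0 (shut) to 1.0 (fully open); "grip_force": force on a finger pad.
Only numpy, scipy, OpenCV 4.12 (cv2) and the standard library are available. Lean on these libraries where they do the work, as an engineer would, in place of code of your own. Each camera call takes 0.05 s, during which the arm holds its last target. There are 200 camera calls.

### The job

Hang the loose test-lead rail on the bench rack: hook its two tabs together into the top pair of slots in the uprights, feeling for the slots sideways without forcing anything, then push the rail straight down until it is fully home and both sprung latches have snapped out over its ends. Let go, leaving the rail hanging level and locked, and do not disturb the other things on the bench.

Things in the scene. Friction and masses are not known exactly. Their poses are not given: they have to be found in the camera images.
- rail_grip (a point): Centre of the grip fin of the loose steel test-lead rail (0.3 kg, stands upright on the bench). +x is its back (tab side, goes to the rack), y along it, z up. Fin 12 (x) x 44 (y) x 30 mm (z); pinch it from above across x. Body below: 24 (x) x 162 (y) x 36 mm, underside 51 mm below this point, back face at x = 12 mm. Four thin front prongs reach x = -43 mm, below z = -24 mm.
- rail_tab (a point): Root of the rail's tab at its +y end, on the back face; same axes; 12, 65, -18 mm (x, y, z) from the fin centre; its twin is at y = -65. Each tab is a tongue 6 mm wide, 6 mm high (z +-3 mm) that stands out 11 mm along +x. Its last 4 mm carry a nose hanging 16 mm below the tongue: 7 mm is free between back face and nose.
- rail_ear (a point): Outer end of the rail's +y ear (twin at the other end), 88.5 mm along y from the middle and 43.5 mm below the fin centre: a stub 5 mm high. The ears push the rack's latches aside as the rail goes down.
- rack_front (a point): Fixed bench rack, point on the bench at the middle of its base, in the plane of the uprights' front faces. x runs front to back through the uprights (the rail comes from -x, moving +x), y along the base, z up. Two uprights 4 mm thick, 30 mm wide, 165 mm high, nominally at y = +-65 mm, free space between them above z = 40 mm. Over 60 N between rail and rack bends the slots: not allowed.
- rack_slots (a point): Nominal middle between the two top slots, 141.5 mm above the bench, in the front plane. Through slots at y = +-65 mm, 8 mm wide, z 128 to 155 mm over the bench. CAUTION: the pair of uprights is clamped by hand and stands, as one, up to 7 mm along y to either side of nominal. This is not measured: feel or see it. It holds under load. Two more slots per upright lie 43 and 86 mm lower.
- rack_home (a point): Where the fin centre nominally is when the rail is fully home: 149 mm above the bench, 12 mm in front of the uprights (y again up to about 8 mm off). The tabs enter straight along +x with the fin centre 16 to 21 mm above this point (18.5 is best); the rail's back must come within 3 mm of the uprights before it can go down; at home the tongues rest on the slots' lower edges.
- latch_left (a joint): Sprung wedge latch outside the +y upright. 0 = sprung out (m); grows to 0.003 to 0.005 as the rail's ear pushes it outward, and snaps back to nearly 0 over the ear at home. The ears meet the wedges with the fin centre about 15 mm above home and pass them about 2 mm above home. Pressing both down takes 5 to 15 N in all, more than the rail's weight.
- latch_right (a joint): The same latch outside the -y upright.
- cup: White plastic cup, 70 mm wide, 85 mm high, standing on the bench; leave alone. Origin at the centre of its underside.
- meter: Grey hand-held meter lying flat, 140 x 75 x 34 mm; leave alone. Origin at the centre of its underside.
- screwdriver: Screwdriver lying on the bench, 160 mm long; leave alone.
- jar: Small clear jar, 54 mm wide, 70 mm high; leave alone. Origin at the centre of its underside.
There are look-alikes about, which are no part of the job. Leave any black or turquoise look-alike of the part that bears rail_grip alone.

How it is judged (in metres and radians):
On the way, in this order (a step that is already met when the one before it is completed fails the run):
1. the rail is picked up clear of the bench (height (world z) of rail_grip above 0.1 m and contact force between rail and table below 0.1 N), for 0.1 s.
2. both tabs are through the top slots, the rail still high (x of rail_grip in the frame of rack_front between -0.0165 and -0.006 m and z of rail_grip in the frame of rack_front between 0.158 and 0.175 m and y of rail_grip in the frame of rack_front between -0.012 and 0.012 m and angle between the y axis of rail_grip and the y axis of rack_front, either way round below 0.06 rad), for 0.05 s.
At the end, for the whole second after the job is handed in: The rail hangs at rest in the top slots: fin centre 145.5 to 152.5 mm up, 4 to 22 mm in front of the uprights' front plane, within 12 mm of the rack's middle, parallel to the rack within 0.06 rad, upright within 0.15 rad; both latches under 2 mm from sprung out (z of rail_grip in the frame of rack_front between 0.1455 and 0.1525 m and x of rail_grip in the frame of rack_front between -0.022 and -0.004 m and y of rail_grip in the frame of rack_front between -0.012 and 0.012 m and angle between the y axis of rail_grip and the y axis of rack_front, either way round below 0.06 rad and angle between rail_grip's own z axis and vertical below 0.15 rad and value of joint each of latch_left, latch_right below 0.002 m and linear speed of rail below 0.02 m/s); the robot touches nothing.
It fails at once if rail and rack pressed together with more than 60 N (contact force between rail and rack above 60 N).
It fails at once if the cup was disturbed (moved over 20 mm) (distance of cup from where it was at the start of the episode above 0.02 m).
It fails at once if the meter was disturbed (moved over 20 mm) (distance of meter from where it was at the start of the episode above 0.02 m).
It fails at once if the screwdriver was disturbed (moved over 20 mm) (distance of screwdriver from where it was at the start of the episode above 0.02 m).
It fails at once if the jar was disturbed (moved over 20 mm) (distance of jar from where it was at the start of the episode above 0.02 m).
It also fails if it takes over 61 s, if anything falls off the work surface, if the arm or the gripper's body presses on something with over 40 N, if the wrist force passes 120 N, or if a joint passes its speed limit or range.

## Working session

There is one attempt and no reset: what is moved stays moved. The work goes in short steps, Python scripts to look and compute and a tool call to move; the robot and the scene stay as the last step left them, time stands still between calls to the robot, and variables do not carry over. Pictures are saved under pics/ and viewed, at most 10 in all, crops included, and the job is handed in when it is done.

Besides the shell and the picture viewer there is one more tool, called after ">>>" by a JSON object that holds its "op" and its "data". step_arm: Moves the arm, as the interface text tells. Its arguments: {"type":"object","properties":{"plan":{"type":"array"},"squeeze":{"type":"number"}},"required":["plan"]}

```bash
mkdir -p pics
cat > h.py <<'E'
from rig import *
import numpy as np, cv2
from scipy.spatial.transform import Rotation as R
def snap(n):
    s=sense(); c=capture(n); c['s']=s
    h,w=c['color'].shape[:2]; f=h/2/np.tan(np.radians(c['vertical_fov'])/2)
    c['K']=np.array([[f,0,c['cx']],[0,f,c['cy']],[0,0,1.]]); c['D']=np.array([c['k1'],0,0,0,0.])
    if 'mount' in c:
        q=s['ee_rot']; T=np.eye(4); T[:3,:3]=R.from_quat([q[1],q[2],q[3],q[0]]).as_matrix(); T[:3,3]=s['eef_pos']
        c['T']=T@np.array(c['mount'])
    else:
        T=np.eye(4); T[:3,:3]=R.from_rotvec(np.ravel(c['rvec'])).as_matrix(); T[:3,3]=np.ravel(c['tvec']); c['T']=np.linalg.inv(T)
    return c
def cloud(c):
    h,w=c['depth'].shape; u,v=np.meshgrid(np.arange(w),np.arange(h))
    p=cv2.undistortPoints(np.stack([u,v],-1).reshape(-1,1,2).astype(float),c['K'],c['D']).reshape(h,w,2)
    P=np.dstack([p,np.ones((h,w))])*c['depth'][...,None]
    return P@c['T'][:3,:3].T+c['T'][:3,3]
def proj(c,X):
    Ti=np.linalg.inv(c['T']); return cv2.projectPoints(np.array(X,float).reshape(-1,1,3),cv2.Rodrigues(Ti[:3,:3])[0],Ti[:3,3],c['K'],c['D'])[0].reshape(-1,2)
def plane(c,u,v,z):
    p=cv2.undistortPoints(np.array([[[u,v]]],float),c['K'],c['D']).ravel(); d=c['T'][:3,:3]@[p[0],p[1],1]; o=c['T'][:3,3]
    return o+d*(z-o[2])/d[2]
def save(n,im): cv2.imwrite('pics/'+n+'.png',im[...,::-1])
E
python3 - <<'E'
from h import *
import pickle
for n in ('scene','top'):
    c=snap(n); save(n,c['color']); pickle.dump(c,open(n+'.pkl','wb')); print(c['T'].round(2),c['K'][0,0])
print(sense())
E
```

```text
[[-5.60000e-01  5.40000e-01 -6.40000e-01  1.28682e+03]
 [ 8.30000e-01  3.60000e-01 -4.20000e-01  4.21240e+02]
 [ 1.00000e-02 -7.60000e-01 -6.50000e-01  8.93530e+02]
 [ 0.00000e+00  0.00000e+00  0.00000e+00  1.00000e+00]] 507.0692944903677
[[ 2.00000e-02 -9.90000e-01  1.40000e-01  4.33460e+02]
 [-1.00000e+00 -2.00000e-02 -1.00000e-02 -6.74700e+01]
 [ 1.00000e-02 -1.40000e-01 -9.90000e-01  1.04361e+03]
 [ 0.00000e+00  0.00000e+00  0.00000e+00  1.00000e+00]] 455.64382744240805
{'time_s': 0.1, 'joints': array([ 1.12456994e+00,  3.13421245e-01,  1.49828299e+00,  3.82338550e-05,
        1.33099843e+00, -2.23392874e-01]), 'dq': array([-0.0007221 , -0.00139821, -0.00083676, -0.00223865,  0.00163787,
        0.00074817]), 'tau': array([ 1.89507671e-03, -4.12892997e+01, -2.60141104e+01, -2.41268663e-04,
        2.99876730e-03, -1.67312487e-05]), 'eef_pos': array([115.9705874 , 511.90904707, 303.40774599]), 'ee_rot': array([-1.99905834e-04,  1.11190888e-01,  9.93798912e-01, -5.18088103e-04]), 'force': array([-0.4961757 , -0.46423964,  0.6325923 ]), 'wrist_torque': array([-0.00056244, -0.08776941,  0.0437273 ]), 'grip_force': 0.0, 'grip_width': 0.9972415924657404}
```

View pics/scene.png

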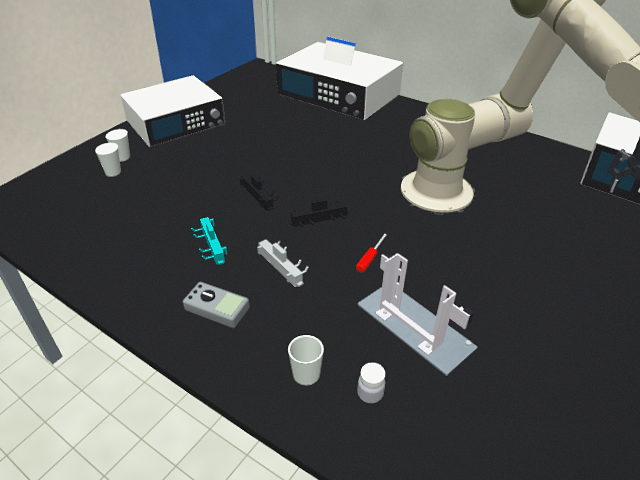

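View pics/top.png

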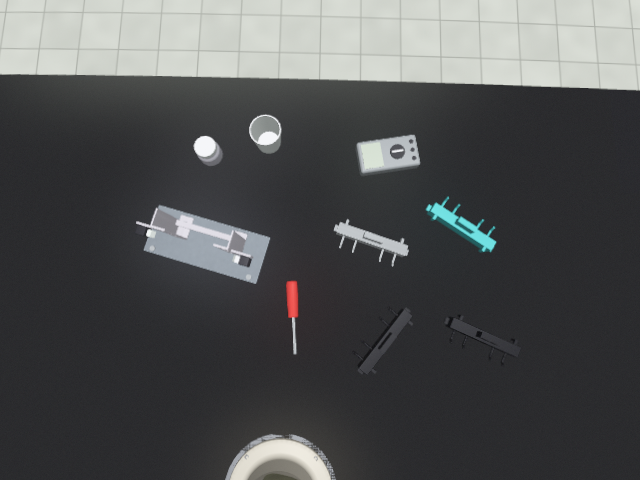

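The scene and top views show these candidates, in top-view pixels: steel rail (371,240), turquoise rail (461,227), black rails (385,341) and (482,336). I choose the steel one. The rack is at about (205,240). Next is a close crop of both.

Run:
```python
from h import *
import pickle
t=pickle.load(open('top.pkl','rb'));s=pickle.load(open('scene.pkl','rb'))
def crop(c,x,y,w,h,W,H): return cv2.resize(c['color'][y:y+h,x:x+w],(W,H),interpolation=cv2.INTER_CUBIC)
a=np.hstack([crop(t,130,200,150,90,500,300),crop(t,325,212,90,90,300,300)])
b=np.hstack([crop(s,350,240,135,140,290,300),crop(s,240,225,85,70,364,300)])
b=np.pad(b,((0,0),(0,800-b.shape[1]),(0,0)))
save('crop',np.vstack([a,b]))
P=cloud(t)
def reg(x,y,w,h,lo,hi):
    Q=P[y:y+h,x:x+w].reshape(-1,3); Q=Q[(Q[:,2]>lo)&(Q[:,2]<hi)]
    r=cv2.minAreaRect(Q[:,:2].astype(np.float32)); print(lo,hi,len(Q),Q.mean(0).round(1),np.round(cv2.boxPoints(r),1).tolist(),[np.round(r[1],1)],r[2])
reg(325,212,90,60,60,100); reg(325,212,90,60,40,56); reg(325,212,90,60,15,56)
reg(135,200,140,90,150,180); reg(135,200,140,90,3,20)
```

```text
60 100 124 [ 551.5 -191.    66.4] [[538.7999877929688, -210.1999969482422], [550.4000244140625, -214.10000610351562], [564.4000244140625, -172.3000030517578], [552.7999877929688, -168.39999389648438]] [array([44.1, 12.3])] 71.53709411621094
40 56 42 [ 549.  -185.5   44.5] [[521.4000244140625, -264.29998779296875], [539.2000122070312, -269.29998779296875], [581.2999877929688, -117.9000015258789], [563.5999755859375, -112.9000015258789]] [array([157.2,  18.4])] 74.43840026855469
15 56 851 [ 547.5 -190.5   33.8] [[486.79998779296875, -255.89999389648438], [548.4000244140625, -275.70001220703125], [598.2000122070312, -121.19999694824219], [536.5999755859375, -101.30000305175781]] [array([162.3,  64.7])] 72.14067077636719
150 180 215 [545.2 184.8 162.2] [[508.1000061035156, 103.80000305175781], [545.5, 93.5999984741211], [588.0, 249.0], [550.5999755859375, 259.29998779296875]] [array([161.1,  38.8])] 74.6931381225586
3 20 4773 [528.2 178.    8. ] [[428.8999938964844, 347.6000061035156], [436.5, 26.299999237060547], [641.7000122070312, 31.100000381469727], [634.0999755859375, 352.5]] [array([205.2, 321.5])] 1.3533923625946045
```

View pics/crop.png

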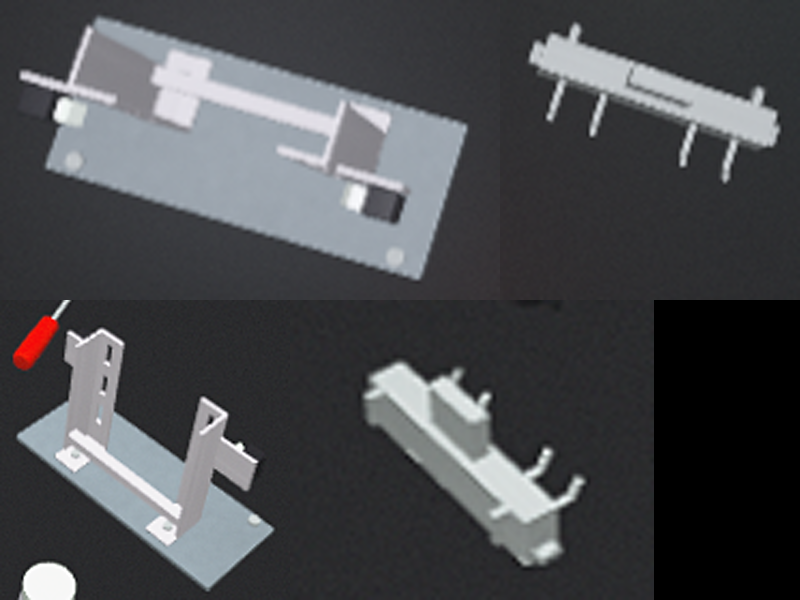

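The crop confirms it. The steel rail's prongs point toward the robot and its two tabs point away, toward world +x. The rack's latches are on its robot side, so its front faces the robot. I'll look at the rack close up with the wrist camera first.

```bash
cat >> h.py <<'E'
def go(pos,yaw,pitch=0):
    # tool y at world yaw (deg), tool z down; prints offset cm/rot deg from measured pose
    s=sense(); q=s['ee_rot']; A=R.from_quat([q[1],q[2],q[3],q[0]])
    c,n=np.cos(np.radians(yaw)),np.sin(np.radians(yaw))
    B=R.from_matrix(np.array([[-n,c,0],[c,n,0],[0,0,-1.]]).T)*R.from_euler('x',pitch,degrees=True)
    print('offset',(A.inv().apply(np.array(pos)-s['eef_pos'])/10).round(3),'rot',(A.inv()*B).as_rotvec(degrees=True).round(2),'t',s['time_s'],s['eef_pos'].round(1))
E
python3 -c "
from h import *
go([500,185,400],-15.3)
c=snap('wrist');print(np.array(c['mount']).round(2))"
```

```text
offset [-44.675 -23.406  -9.647] rot [-6.000e-02  4.000e-02  9.253e+01] t 0.1 [116.  511.9 303.4]
[[ -0.    -0.96  -0.26  66.11]
 [  1.    -0.    -0.     0.08]
 [  0.    -0.26   0.96 -69.02]
 [  0.     0.     0.     1.  ]]
```

>>> {"op": "step_arm", "data": {"plan": [{"offset":[-44.7,-23.4,-9.6],"rot":[0,0,92.5],"gripper":8.5},{"offset":[-44.7,-23.4,-9.6],"rot":[0,0,92.5],"gripper":8.5},{"offset":[-44.7,-23.4,-9.6],"rot":[0,0,92.5],"gripper":8.5},{"offset":[-44.7,-23.4,-9.6],"rot":[0,0,92.5],"gripper":8.5},{"offset":[-44.7,-23.4,-9.6],"rot":[0,0,92.5],"gripper":8.5},{"offset":[-44.7,-23.4,-9.6],"rot":[0,0,92.5],"gripper":8.5},{"offset":[-44.7,-23.4,-9.6],"rot":[0,0,92.5],"gripper":8.5},{"offset":[-44.7,-23.4,-9.6],"rot":[0,0,92.5],"gripper":8.5},{"offset":[-44.7,-23.4,-9.6],"rot":[0,0,92.5],"gripper":8.5},{"offset":[-44.7,-23.4,-9.6],"rot":[0,0,92.5],"gripper":8.5},{"offset":[-44.7,-23.4,-9.6],"rot":[0,0,92.5],"gripper":8.5},{"offset":[-44.7,-23.4,-9.6],"rot":[0,0,92.5],"gripper":8.5}]}}

```text
time_s: 1.35
eef_pos: [501.5, 183.6, 399.4]
ee_rot: [-0.0, 0.796, 0.605, -0.0]
force: [-0.2, 0.9, -0.4]
grip_width: 0.994
grip_force: 0.0
```

Run:
```python
from h import *
import pickle
c=snap('wrist'); pickle.dump(c,open('w1.pkl','wb')); save('w1',c['color'])
go([500,185,400],-15.3); go([520,-195,330],-18)
P=cloud(c); Q=P.reshape(-1,3); k=(Q[:,2]>155)&(Q[:,2]<172)&(c['depth'].ravel()>0); Q=Q[k]
print(len(Q),np.median(Q[:,2]))
th=np.radians(-15.3); ex=np.array([np.cos(th),np.sin(th)]); ey=np.array([-np.sin(th),np.cos(th)])
a=Q[:,:2]@np.array([ex,ey]).T
for g in (a[a[:,1]<a[:,1].mean()],a[a[:,1]>a[:,1].mean()]):
    print(len(g),np.percentile(g,[1,10,50,90,99],axis=0).round(1).tolist())
m=((P[...,2]>155)&(P[...,2]<172)).astype(np.uint8)*255
cv2.imwrite('pics/m1.png',m)
```

```text
offset [ 0.019 -0.053 -0.062] rot [-0.06  0.01  0.08] t 1.4 [500.5 184.7 399.4]
offset [-36.122  11.858   6.935] rot [-0.06  0.02  2.78] t 1.4 [500.5 184.7 399.4]
902 163.73349795243678
471 [[463.7, 235.4], [464.2, 236.4], [473.7, 238.5], [497.0, 259.8], [502.2, 265.4]]
431 [[463.3, 365.9], [463.7, 371.2], [467.2, 392.1], [493.6, 394.6], [501.3, 394.8]]
```

View pics/w1.png

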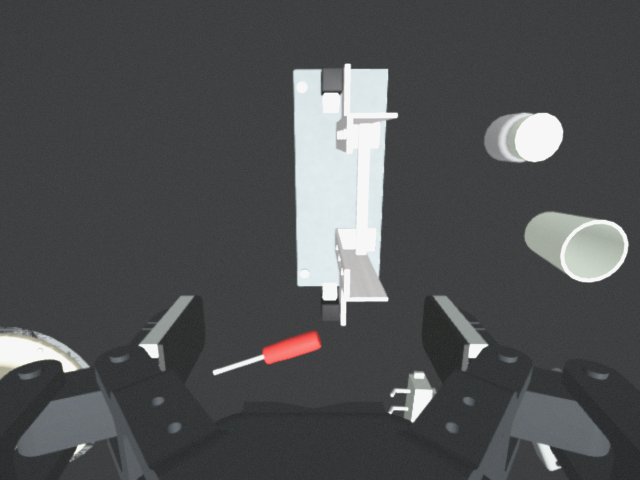

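The wrist view shows both upright tops, with front edges near columns 345-350, rows 125 and 290. They give 30 mm widths and a slot midpoint at rack-yaw coordinates (463.5, 315.4). Next I go over the rail.

Run:
```python
from h import *
import pickle
c=pickle.load(open('w1.pkl','rb')); P=cloud(c).reshape(-1,3); P=P[(P[:,2]>155)&(P[:,2]<172)]
th=np.radians(-15.3); a=P[:,:2]@np.array([[np.cos(th),np.sin(th)],[-np.sin(th),np.cos(th)]]).T
pts=[]
for lo in np.r_[np.arange(238,264,3),np.arange(367,393,3)]:
    g=a[(a[:,1]>=lo)&(a[:,1]<lo+3)]; 
    if len(g)>4: pts.append([lo+1.5,g[:,0].min(),np.median(g[g[:,0]<g[:,0].min()+6][:,0])])
pts=np.array(pts);print(pts.round(1).tolist(),np.polyfit(pts[:,0],pts[:,1],1),np.polyfit(pts[:,0],pts[:,2],1))
# base edge
C=cloud(c); hsv=cv2.cvtColor(c['color'],cv2.COLOR_RGB2HSV)
m=(C[...,2]>2)&(C[...,2]<14)&(c['color'][...,2]>120); m[:, :285]=0;m[:,400:]=0;m[310:]=0
B=C[m]; r=cv2.minAreaRect(B[:,:2].astype(np.float32)); print(len(B),r,np.median(B[:,2]))
q=np.array(r[0])@np.array([[np.cos(th),-np.sin(th)],[np.sin(th),np.cos(th)]]);print(q)
go([551,-191,330],-18)
```

```text
[[239.5, 463.7, 466.2], [242.5, 463.7, 465.1], [245.5, 463.8, 465.1], [248.5, 463.7, 465.5], [251.5, 463.8, 465.5], [254.5, 463.7, 465.0], [257.5, 463.7, 465.8], [260.5, 463.7, 465.6], [263.5, 463.8, 465.7], [368.5, 463.4, 465.1], [371.5, 463.3, 465.1], [374.5, 463.4, 465.7], [377.5, 463.4, 465.2], [380.5, 463.3, 465.5], [383.5, 463.2, 465.1], [386.5, 463.3, 464.8], [389.5, 463.3, 465.0], [392.5, 463.3, 465.4]] [-3.28924950e-03  4.64564401e+02] [-2.28639437e-03  4.66068082e+02]
14052 ((536.2843627929688, 184.6476287841797), (269.0823669433594, 110.54794311523438), 74.88981628417969) 7.167008942661255
[468.55352756 319.6142306 ]
offset [-34.922  14.744   6.932] rot [-0.06  0.02  2.78] t 1.4 [500.5 184.7 399.4]
```

>>> {"op": "step_arm", "data": {"plan": [{"offset":[-34.9,14.7,6.9],"rot":[0,0,2.8],"gripper":8.5},{"offset":[-34.9,14.7,6.9],"rot":[0,0,2.8],"gripper":8.5},{"offset":[-34.9,14.7,6.9],"rot":[0,0,2.8],"gripper":8.5},{"offset":[-34.9,14.7,6.9],"rot":[0,0,2.8],"gripper":8.5},{"offset":[-34.9,14.7,6.9],"rot":[0,0,2.8],"gripper":8.5},{"offset":[-34.9,14.7,6.9],"rot":[0,0,2.8],"gripper":8.5},{"offset":[-34.9,14.7,6.9],"rot":[0,0,2.8],"gripper":8.5},{"offset":[-34.9,14.7,6.9],"rot":[0,0,2.8],"gripper":8.5},{"offset":[-34.9,14.7,6.9],"rot":[0,0,2.8],"gripper":8.5},{"offset":[-34.9,14.7,6.9],"rot":[0,0,2.8],"gripper":8.5},{"offset":[-34.9,14.7,6.9],"rot":[0,0,2.8],"gripper":8.5}]}}

```text
time_s: 2.5
eef_pos: [550.3, -188.5, 331.4]
ee_rot: [0.0, 0.808, 0.589, 0.0]
force: [-0.5, 0.8, -0.1]
grip_width: 0.994
grip_force: 0.0
```

Run:
```python
from h import *
import pickle
c=snap('wrist'); pickle.dump(c,open('w2.pkl','wb')); save('w2',c['color'])
C=cloud(c); print(c['s']['eef_pos'])
near=np.hypot(C[...,0]-551,C[...,1]+191)<110
for lo,hi in ((55,80),(30,42),(12,80)):
    Q=C[near&(C[...,2]>lo)&(C[...,2]<hi)]; r=cv2.minAreaRect(Q[:,:2].astype(np.float32)); print(lo,len(Q),np.median(Q[:,2]),r)
```

```text
[ 550.25550071 -188.52901076  331.3590378 ]
55 592 64.99513396116464 ((553.2581176757812, -190.75552368164062), (43.68404769897461, 11.213191986083984), 72.05747985839844)
30 3265 35.064937230384146 ((557.9014282226562, -192.84507751464844), (160.90884399414062, 34.0505256652832), 71.76469421386719)
12 4443 35.07986697336878 ((543.5549926757812, -188.18751525878906), (160.84014892578125, 64.9964599609375), 72.19125366210938)
```

View pics/w2.png

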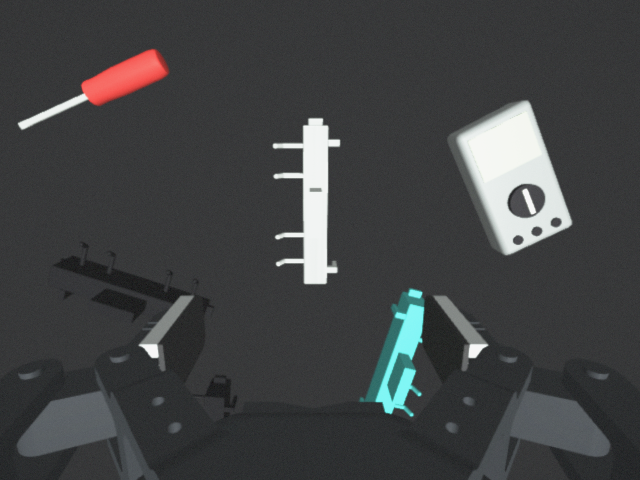

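Wrist view: the steel rail is upright and free at about (315,200), with tabs on the right and prongs on the left. The turquoise and black look-alikes are well clear. Fin centre is about (553, -190.7), yaw -18°.

```bash
python3 -c "
from h import *
go([553,-190.7,113],-18)"
```

```text
offset [-0.124  0.309 21.848] rot [ 0.04 -0.01  0.12] t 2.55 [ 550.3 -188.6  331.5]
```

>>> {"op": "step_arm", "data": {"plan": [{"offset":[-0.1,0.3,4],"rot":[0,0,0],"gripper":8.5},{"offset":[-0.1,0.3,8],"rot":[0,0,0],"gripper":8.5},{"offset":[-0.1,0.3,12],"rot":[0,0,0],"gripper":8.5},{"offset":[-0.1,0.3,15],"rot":[0,0,0],"gripper":8.5},{"offset":[-0.1,0.3,17],"rot":[0,0,0],"gripper":8.5},{"offset":[-0.1,0.3,17],"rot":[0,0,0],"gripper":8.5},{"offset":[-0.1,0.3,17],"rot":[0,0,0],"gripper":8.5}]}}

```text
time_s: 3.25
eef_pos: [553.2, -191.6, 162.0]
ee_rot: [0.001, 0.809, 0.588, 0.0]
force: [-1.2, -0.8, 1.4]
grip_width: 0.997
grip_force: 0.0
```

```bash
python3 -c "
from h import *
go([553,-190.7,113],-18)"
```

```text
offset [ 0.078 -0.048  4.902] rot [0.07 0.01 0.02] t 3.25 [ 553.2 -191.6  162. ]
```

>>> {"op": "step_arm", "data": {"plan": [{"offset":[0.05,0,3],"rot":[0,0,0],"gripper":8.5},{"offset":[0.05,0,4.9],"rot":[0,0,0],"gripper":8.5},{"offset":[0.05,0,4.9],"rot":[0,0,0],"gripper":4},{"offset":[0.05,0,4.9],"rot":[0,0,0],"gripper":2.5},{"offset":[0.05,0,4.9],"rot":[0,0,0],"gripper":1},{"offset":[0.05,0,4.9],"rot":[0,0,0],"gripper":0.5},{"offset":[0.05,0,4.9],"rot":[0,0,0],"gripper":0.5},{"offset":[0.05,0,4.9],"rot":[0,0,0],"gripper":0.5},{"offset":[0.05,0,4.9],"rot":[0,0,0],"gripper":0.5},{"offset":[0.05,0,4.9],"rot":[0,0,0],"gripper":0.5}], "squeeze": 80}}

```text
time_s: 4.25
eef_pos: [553.2, -191.9, 112.8]
ee_rot: [0.001, 0.809, 0.587, 0.0]
force: [-0.9, 0.2, 6.2]
grip_width: 0.127
grip_force: 79.4
```

```bash
python3 -c "
from h import *
go([553,-190.7,113],-18); s=sense(); print(s['grip_width'],s['grip_force'],s['force'])"
```

```text
offset [ 0.111 -0.057 -0.025] rot [ 0.08  0.02 -0.06] t 4.25 [ 553.2 -191.9  112.8]
0.127052009907884 79.40490245819092 [-0.94380614  0.213499    6.23500578]
```

>>> {"op": "step_arm", "data": {"plan": [{"offset":[0,0,-2],"rot":[0,0,0],"gripper":0.5},{"offset":[0,0,-5],"rot":[0,0,0],"gripper":0.5},{"offset":[0,0,-9],"rot":[0,0,0],"gripper":0.5},{"offset":[0,0,-13],"rot":[0,0,0],"gripper":0.5},{"offset":[0,0,-13],"rot":[0,0,0],"gripper":0.5},{"offset":[0,0,-13],"rot":[0,0,0],"gripper":0.5},{"offset":[0,0,-13],"rot":[0,0,0],"gripper":0.5}]}}

```text
time_s: 4.95
eef_pos: [552.4, -191.5, 240.1]
ee_rot: [-0.002, 0.809, 0.587, -0.001]
force: [0.0, 0.5, -2.6]
grip_width: 0.126
grip_force: 78.7
```

Run:
```python
from h import *
import pickle
go([392,-45,243],-15.1); s=sense(); print(s['grip_width'],s['grip_force'],s['force'])
c=snap('wrist'); save('w3',c['color']); pickle.dump(c,open('w3.pkl','wb'))
C=(cloud(c)-c['s']['eef_pos'])
q=c['s']['ee_rot']; C=R.from_quat([q[1],q[2],q[3],q[0]]).inv().apply(C.reshape(-1,3)).reshape(C.shape)
np.save('c3.npy',C)
m=(C[...,2]>50)&(C[...,2]<115)&(C[...,0]>15)&(abs(C[...,1])<70)&(c['depth']>0)
v,u=np.where(m);print(len(v),u.min(),u.max(),v.min(),v.max(),C[m].min(0),C[m].max(0))
```

```text
offset [  8.952 -19.789  -0.219] rot [-0.18 -0.05 -2.97] t 4.95 [ 552.4 -191.5  240.1]
0.12586178841856122 78.65223526954651 [ 0.01287154  0.50852086 -2.59778913]
12596 211 372 85 271 [ 15.01440325 -41.85339864  50.00979981] [ 89.69470337  23.68116712 105.746999  ]
```

View pics/w3.png

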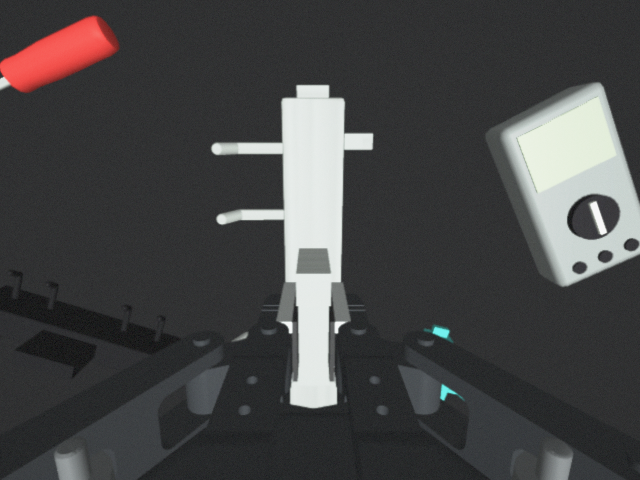

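The rail is in hand. The +y tab shows at columns 345-372, rows 134-150, and the body runs straight up the picture. I'll measure both in the tool frame.

Run:
```python
import numpy as np
C=np.load('c3.npy')
t=C[130:156,352:370].reshape(-1,3); k=(t[:,2]>60)&(t[:,2]<100); t=t[k]; print('tab x',t[:,0].min(),t[:,0].max(),'ymax',C[138:146,340:380].reshape(-1,3)[:,1].tolist() and t[:,1].max(),'z',np.median(t[:,2]))
b=C[85:250,270:352].reshape(-1,3)
top=b[(b[:,2]<82)&(b[:,2]>60)]; print('body z',np.median(top[:,2]))
for lo in range(20,90,8):
    g=top[(top[:,0]>=lo)&(top[:,0]<lo+8)]
    if len(g): print(lo,len(g),g[:,1].min().round(1),g[:,1].max().round(1),np.median(g[:,2]).round(1),g[:,0].max().round(1))
e=C[80:100,298:326].reshape(-1,3); e=e[(e[:,2]<120)]; print('ear',e[:,0].max())
f=C[249:272,300:330].reshape(-1,3); print('fin end',f.min(0),f.max(0))
```

```text
tab x 63.06012644121024 68.68995783372134 ymax 22.699261243692973 z 77.82231748234321
body z 77.73053800046075
20 746 -11.1 12.5 77.7 28.0
28 1092 -11.0 12.7 77.7 36.0
36 1139 -11.3 12.7 77.7 44.0
44 1181 -11.1 12.5 77.7 52.0
52 1219 -11.3 12.7 77.7 60.0
60 1447 -11.2 15.5 77.8 68.0
68 1375 -11.6 15.4 77.7 76.0
76 1018 -11.6 12.6 77.8 81.9
ear 89.65893365593105
fin end [ 18.99547795  -4.7216638  -69.02039871] [66.95324184  7.45908889 78.80162342]
```

>>> {"op": "step_arm", "data": {"plan": [{"offset":[2,-5,-0.2],"rot":[0,0,-3],"gripper":0.5},{"offset":[4,-9,-0.2],"rot":[0,0,-3],"gripper":0.5},{"offset":[6,-13,-0.2],"rot":[0,0,-3],"gripper":0.5},{"offset":[7.5,-17,-0.2],"rot":[0,0,-3],"gripper":0.5},{"offset":[9,-19.8,-0.2],"rot":[0,0,-3],"gripper":0.5},{"offset":[9,-19.8,-0.2],"rot":[0,0,-3],"gripper":0.5},{"offset":[9,-19.8,-0.2],"rot":[0,0,-3],"gripper":0.5}]}}

```text
time_s: 5.7
eef_pos: [392.5, -44.6, 243.6]
ee_rot: [-0.0, 0.794, 0.609, -0.0]
force: [0.8, 0.1, -2.7]
grip_width: 0.123
grip_force: 79.2
```

```bash
python3 -c "
from h import *
go([482.2,193.9,243],-15.1)"
```

```text
offset [25.366  2.479  0.054] rot [-0.02  0.    0.07] t 5.7 [392.5 -44.6 243.6]
```

>>> {"op": "step_arm", "data": {"plan": [{"offset":[4,0.4,0],"rot":[0,0,0],"gripper":0.5},{"offset":[8,0.8,0],"rot":[0,0,0],"gripper":0.5},{"offset":[12,1.2,0],"rot":[0,0,0],"gripper":0.5},{"offset":[16,1.6,0],"rot":[0,0,0],"gripper":0.5},{"offset":[20,2,0],"rot":[0,0,0],"gripper":0.5},{"offset":[23,2.3,0.4],"rot":[0,0,0],"gripper":0.5},{"offset":[25.35,2.45,1],"rot":[0,0,0],"gripper":0.5},{"offset":[25.35,2.45,1.35],"rot":[0,0,0],"gripper":0.5},{"offset":[25.35,2.45,1.35],"rot":[0,0,0],"gripper":0.5},{"offset":[25.35,2.45,1.35],"rot":[0,0,0],"gripper":0.5}]}}

```text
time_s: 6.7
eef_pos: [482.4, 192.8, 230.1]
ee_rot: [-0.0, 0.794, 0.608, -0.0]
force: [-0.1, -0.7, -2.1]
grip_width: 0.125
grip_force: 79.2
```

Run:
```python
from h import *
import pickle
cat='''
def pr(fin=(0.65,1.0,62)):
    s=sense(); p=s['eef_pos']; ex=np.array([.96547,-.2605]); ey=np.array([.2605,.96547])
    q=s['ee_rot']; A=R.from_quat([q[1],q[2],q[3],q[0]]); y=A.apply([0,1,0]); x=A.apply([1,0,0])
    print('t',s['time_s'],'tcp xr,yr,z',(p[:2]@ex).round(2),(p[:2]@ey).round(2),p[2].round(2),'yaw',np.degrees(np.arctan2(y[1],y[0])).round(2),'roll',np.degrees(x[2]).round(2),np.degrees(y[2]).round(2))
    f=s['force']; print('force xr,yr,z',(f[:2]@ex).round(1),(f[:2]@ey).round(1),f[2].round(1),'M',s['wrist_torque'].round(2),'grip',s['grip_width'],s['grip_force'])
'''
open('h.py','a').write(cat); exec(cat)
pr()
c=snap('wrist'); s=c['s']; save('w4',c['color']); pickle.dump(c,open('w4.pkl','wb'))
W=cloud(c); P=W[(W[...,2]>155)&(W[...,2]<172)&(c['depth']>0)]
a=P[:,:2]@np.array([[.96547,-.2605],[.2605,.96547]]).T; a=np.c_[a,P[:,2]]
g=a[a[:,0]>458]; g=g[(g[:,1]>355)]; print(len(g),np.percentile(g,[0,1,5,50,99,100],axis=0).round(1).tolist())
```

```text
t 6.7 tcp xr,yr,z 415.52 311.76 230.06 yaw -15.13 roll -0.03 -0.03
force xr,yr,z 0.1 -0.7 -2.1 M [ 0.04 -0.04  0.03] grip 0.12495429111369923 79.24710631370544
2971 [[463.6, 363.8, 155.0], [464.0, 364.4, 155.5], [464.2, 366.6, 156.8], [467.4, 390.3, 163.7], [502.7, 393.9, 165.4], [504.3, 394.1, 166.1]]
```

View pics/w4.png

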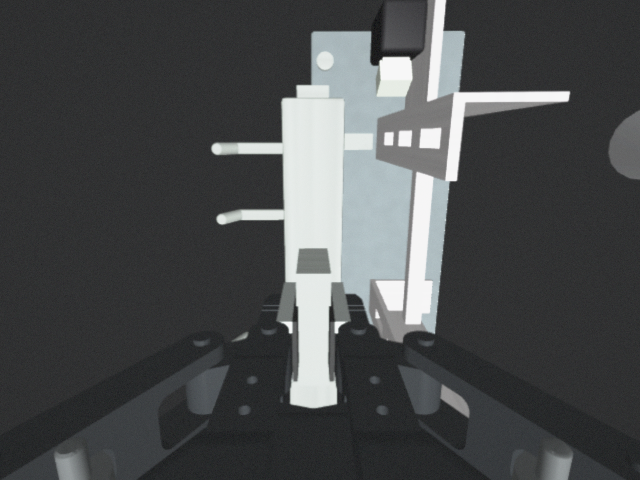

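The +y upright's front face and its three slots are visible, the top slot at about (430,138), and the tab at about (358,142). I'll measure the offset between slot and tab.

Run:
```python
from h import *
import pickle
c=pickle.load(open('w4.pkl','rb')); W=cloud(c).reshape(-1,3)
M=np.array([[.96547,-.2605],[.2605,.96547]])
A=np.c_[W[:,:2]@M.T,W[:,2]].reshape(480,640,3)
face=(abs(A[...,0]-464.5)<2.5)
g=c['color'].mean(2)
for col in (424,430,436): print(col,[(r,int(g[r,col]),A[r,col].round(1).tolist()) for r in range(122,156,2)])
# tab edges now, same frame
t=A[130:156,352:368].reshape(-1,3); t=t[(t[:,2]>140)]; print('tab',t[:,1].min(),t[:,1].max(),t[:,0].max(),t[:,2].max())
o=c['T'][:3,3]; ox=np.r_[M@o[:2],o[2]]
p=lambda u,v:cv2.undistortPoints(np.array([[[u,v]]],float),c['K'],c['D']).ravel()
def hit(u,v,x):
    d=c['T'][:3,:3]@np.r_[p(u,v),1]; d=np.r_[M@d[:2],d[2]]; return (ox+d*(x-ox[0])/d[0]).round(1)
for uv in ((421,129),(440,129),(421,148),(440,148)): print(uv,hit(*uv,464.5))
```

```text
424 [(122, 122, [464.5, 385.5, 131.3]), (124, 122, [464.4, 384.6, 131.8]), (126, 123, [464.5, 383.8, 131.7]), (128, 177, [464.6, 383.0, 131.6]), (130, 245, [466.2, 382.3, 126.4]), (132, 245, [465.9, 381.4, 127.6]), (134, 245, [466.1, 380.5, 127.0]), (136, 245, [466.4, 379.7, 126.4]), (138, 245, [466.0, 378.8, 128.1]), (140, 246, [466.3, 377.9, 127.4]), (142, 245, [466.5, 377.1, 126.8]), (144, 245, [466.2, 376.2, 127.9]), (146, 246, [466.7, 375.3, 126.5]), (148, 152, [464.5, 374.6, 134.3]), (150, 122, [464.4, 373.8, 134.8]), (152, 121, [464.3, 373.0, 135.4]), (154, 125, [464.5, 372.1, 135.0])]
430 [(122, 124, [464.4, 385.1, 140.2]), (124, 123, [464.2, 384.3, 141.1]), (126, 125, [464.3, 383.5, 140.8]), (128, 182, [464.7, 382.8, 139.8]), (130, 245, [496.7, 384.1, 35.1]), (132, 245, [496.8, 382.8, 35.2]), (134, 245, [497.0, 381.5, 34.7]), (136, 245, [497.1, 380.2, 35.0]), (138, 245, [497.2, 378.8, 34.8]), (140, 245, [497.1, 377.5, 35.5]), (142, 245, [497.3, 376.2, 35.2]), (144, 245, [497.6, 374.8, 34.9]), (146, 245, [497.8, 373.5, 34.5]), (148, 159, [465.5, 374.7, 139.5]), (150, 121, [46
[... 182 characters left out ...]
2, 383.3, 148.9]), (128, 223, [465.9, 382.7, 144.0]), (130, 245, [500.9, 384.1, 34.9]), (132, 245, [501.0, 382.8, 34.9]), (134, 245, [501.3, 381.5, 34.4]), (136, 245, [500.7, 380.1, 36.4]), (138, 245, [501.5, 378.8, 34.3]), (140, 246, [501.9, 377.5, 33.7]), (142, 245, [509.2, 375.9, 11.3]), (144, 246, [509.4, 374.5, 11.1]), (146, 246, [509.7, 373.0, 10.6]), (148, 205, [509.5, 371.5, 11.6]), (150, 121, [464.5, 374.2, 150.5]), (152, 122, [464.5, 373.5, 150.9]), (154, 124, [464.1, 372.8, 152.2])]
tab 374.72811378342396 380.35621607958467 437.31596661724575 299.041896850857
(421, 129) [464.5 382.7 127.4]
(440, 129) [464.5 382.1 153.1]
(421, 148) [464.5 374.5 129.8]
(440, 148) [464.5 375.1 155.1]
```

>>> {"op": "step_arm", "data": {"plan": [{"offset":[0.11,0.6,0],"rot":[0,0,0],"gripper":0.5},{"offset":[0.11,1.3,0],"rot":[0,0,0],"gripper":0.5},{"offset":[0.11,2.0,0],"rot":[0,0,0],"gripper":0.5},{"offset":[0.11,2.2,0],"rot":[0,0,0],"gripper":0.5},{"offset":[0.11,2.2,0],"rot":[0,0,0],"gripper":0.5},{"offset":[0.11,2.2,0],"rot":[0,0,0],"gripper":0.5},{"offset":[0.11,2.2,0],"rot":[0,0,0],"gripper":0.5}]}}

```text
time_s: 7.45
eef_pos: [503.5, 189.0, 230.4]
ee_rot: [-0.0, 0.794, 0.608, -0.0]
force: [-0.1, 0.1, -1.6]
grip_width: 0.125
grip_force: 79.3
```

```bash
python3 -c "
from h import *
pr()"
```

```text
t 7.45 tcp xr,yr,z 436.82 313.67 230.39 yaw -15.06 roll -0.0 -0.01
force xr,yr,z -0.1 0.1 -1.6 M [ 0.03  0.   -0.02] grip 0.12531508940529668 79.26508784294128
```

>>> {"op": "step_arm", "data": {"plan": [{"offset":[-0.07,0,0],"rot":[0,0,0],"gripper":0.5},{"offset":[-0.07,0,0],"rot":[0,0,0],"gripper":0.5},{"offset":[-0.07,0.2,0],"rot":[0,0,0],"gripper":0.5},{"offset":[-0.07,0.35,0],"rot":[0,0,0],"gripper":0.5},{"offset":[-0.07,0.5,0],"rot":[0,0,0],"gripper":0.5},{"offset":[-0.07,0.65,0],"rot":[0,0,0],"gripper":0.5},{"offset":[-0.07,0.65,0],"rot":[0,0,0],"gripper":0.5},{"offset":[-0.07,0.65,0],"rot":[0,0,0],"gripper":0.5}]}}

```text
time_s: 8.25
eef_pos: [509.7, 186.6, 230.4]
ee_rot: [-0.0, 0.794, 0.608, -0.0]
force: [0.5, 0.3, -3.0]
grip_width: 0.122
grip_force: 79.3
```

```bash
python3 -c "
from h import *
pr()"
```

```text
t 8.25 tcp xr,yr,z 443.53 312.94 230.36 yaw -15.07 roll -0.0 -0.0
force xr,yr,z 0.4 0.4 -3.0 M [-0.07  0.03  0.02] grip 0.12205994717614463 79.26548838615417
```

No contact force, and the tips are about 3 mm past the front face. I'll continue.

>>> {"op": "step_arm", "data": {"plan": [{"offset":[0,0.15,0],"rot":[0,0,0],"gripper":0.5},{"offset":[0,0.3,0],"rot":[0,0,0],"gripper":0.5},{"offset":[0,0.45,0],"rot":[0,0,0],"gripper":0.5},{"offset":[0,0.58,0],"rot":[0,0,0],"gripper":0.5},{"offset":[0,0.68,0],"rot":[0,0,0],"gripper":0.5},{"offset":[0,0.68,0],"rot":[0,0,0],"gripper":0.5},{"offset":[0,0.68,0],"rot":[0,0,0],"gripper":0.5}]}}

```text
time_s: 8.95
eef_pos: [516.3, 184.9, 230.4]
ee_rot: [-0.0, 0.794, 0.608, -0.0]
force: [0.3, 0.0, -2.1]
grip_width: 0.12
grip_force: 79.3
```

```bash
python3 -c "
from h import *
pr()"
```

```text
t 8.95 tcp xr,yr,z 450.3 312.96 230.37 yaw -15.06 roll -0.0 -0.0
force xr,yr,z 0.2 0.1 -2.1 M [0.04 0.   0.02] grip 0.12043637693942856 79.2648196220398
```

Both tabs are through without contact. Now I'll lower, checking force on the way.

>>> {"op": "step_arm", "data": {"plan": [{"offset":[0,0,0.2],"rot":[0,0,0],"gripper":0.5},{"offset":[0,0,0.4],"rot":[0,0,0],"gripper":0.5},{"offset":[0,0,0.6],"rot":[0,0,0],"gripper":0.5},{"offset":[0,0,0.7],"rot":[0,0,0],"gripper":0.5},{"offset":[0,0,0.8],"rot":[0,0,0],"gripper":0.5},{"offset":[0,0,0.8],"rot":[0,0,0],"gripper":0.5}]}}

```text
time_s: 9.55
eef_pos: [516.6, 184.9, 223.1]
ee_rot: [0.0, 0.794, 0.608, 0.001]
force: [-0.6, -0.0, 3.9]
grip_width: 0.124
grip_force: 80.2
```

```bash
python3 -c "
from h import *
pr()"
```

```text
t 9.55 tcp xr,yr,z 450.62 313.09 223.06 yaw -15.06 roll 0.04 0.09
force xr,yr,z -0.6 -0.2 3.9 M [ 0.    0.05 -0.02] grip 0.12424647180435447 80.1875638961792
```

>>> {"op": "step_arm", "data": {"plan": [{"offset":[0,0,0.15],"rot":[0,0,0],"gripper":0.5},{"offset":[0,0,0.3],"rot":[0,0,0],"gripper":0.5},{"offset":[0,0,0.45],"rot":[0,0,0],"gripper":0.5},{"offset":[0,0,0.6],"rot":[0,0,0],"gripper":0.5},{"offset":[0,0,0.7],"rot":[0,0,0],"gripper":0.5},{"offset":[0,0,0.8],"rot":[0,0,0],"gripper":0.5},{"offset":[0,0,0.9],"rot":[0,0,0],"gripper":0.5},{"offset":[0,0,0.9],"rot":[0,0,0],"gripper":0.5}]}}

```text
time_s: 10.35
eef_pos: [515.8, 184.8, 212.3]
ee_rot: [-0.001, 0.794, 0.608, -0.001]
force: [0.3, 0.0, -8.4]
grip_width: 0.12
grip_force: 78.9
```

```bash
python3 -c "
from h import *
pr()"
```

```text
t 10.35 tcp xr,yr,z 449.81 312.79 212.34 yaw -15.07 roll -0.05 -0.14
force xr,yr,z 0.3 0.1 -8.4 M [ 0.03  0.03 -0.04] grip 0.12010141034995123 78.88696789741516
```

>>> {"op": "step_arm", "data": {"plan": [{"offset":[0,0,0.05],"rot":[0,0,0],"gripper":0.5},{"offset":[0,0,0.1],"rot":[0,0,0],"gripper":0.5},{"offset":[0,0,0.15],"rot":[0,0,0],"gripper":0.5},{"offset":[0,0,0.15],"rot":[0,0,0],"gripper":0.5},{"offset":[0,0,0.15],"rot":[0,0,0],"gripper":0.5}]}}

```text
time_s: 10.85
eef_pos: [516.4, 184.8, 212.1]
ee_rot: [0.0, 0.794, 0.608, 0.0]
force: [-0.3, 0.7, -3.1]
grip_width: 0.126
grip_force: 79.5
```

```bash
python3 -c "
from h import *
pr()"
```

```text
t 10.85 tcp xr,yr,z 450.42 312.97 212.08 yaw -15.06 roll 0.01 0.03
force xr,yr,z -0.5 0.6 -3.1 M [-0.03  0.02  0.04] grip 0.12608224698147905 79.4608461856842
```

>>> {"op": "step_arm", "data": {"plan": [{"offset":[0,0,0.05],"rot":[0,0,0],"gripper":0.5},{"offset":[0,0,0.1],"rot":[0,0,0],"gripper":0.5},{"offset":[0,0,0.15],"rot":[0,0,0],"gripper":0.5},{"offset":[0,0,0.15],"rot":[0,0,0],"gripper":0.5},{"offset":[0,0,0.15],"rot":[0,0,0],"gripper":0.5}]}}

```text
time_s: 11.35
eef_pos: [516.4, 184.8, 210.7]
ee_rot: [0.0, 0.794, 0.608, 0.0]
force: [-1.6, -0.4, 1.9]
grip_width: 0.121
grip_force: 80.4
```

```bash
python3 -c "
from h import *
pr()"
```

```text
t 11.35 tcp xr,yr,z 450.43 312.99 210.71 yaw -15.07 roll 0.01 0.03
force xr,yr,z -1.4 -0.8 1.9 M [-0.03  0.16 -0.01] grip 0.12099225555139774 80.41828393936157
```

>>> {"op": "step_arm", "data": {"plan": [{"offset":[0,0,0.04],"rot":[0,0,0],"gripper":0.5},{"offset":[0,0,0.08],"rot":[0,0,0],"gripper":0.5},{"offset":[0,0,0.08],"rot":[0,0,0],"gripper":0.5},{"offset":[0,0,0.08],"rot":[0,0,0],"gripper":0.5}]}}

```text
time_s: 11.75
eef_pos: [516.4, 184.9, 210.6]
ee_rot: [0.0, 0.794, 0.608, 0.0]
force: [-5.1, 0.3, 8.1]
grip_width: 0.124
grip_force: 81.5
```

Run:
```python
from h import *
pr()
c=snap('wrist'); save('w5',c['color'][:340,150:600])
C=cloud(c); M=np.array([[.96547,-.2605],[.2605,.96547]])
A=np.c_[C.reshape(-1,3)[:,:2]@M.T,C.reshape(-1,3)[:,2]].reshape(480,640,3)
b=A[110:240,290:335].reshape(-1,3); b=b[(b[:,2]>125)&(b[:,2]<145)]; print('body top z',np.median(b[:,2]),'expect 134')
```

```text
t 11.75 tcp xr,yr,z 450.41 313.03 210.59 yaw -15.06 roll 0.02 0.06
force xr,yr,z -5.0 -1.1 8.1 M [-0.18  0.53 -0.02] grip 0.12447663888931253 81.50961756706238
body top z 132.9169341979854 expect 134
```

View pics/w5.png

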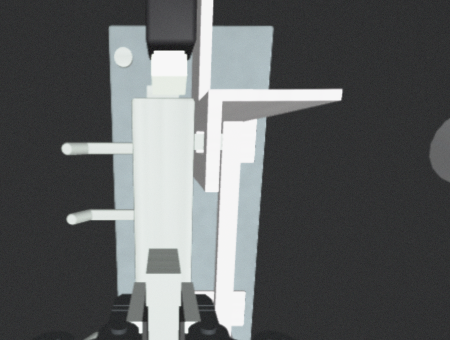

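The rail is down. The body top is level with home, the tongue sits in the slot at crop (200,140), and the white wedge covers the ear at (168,75). I'll give one slightly firmer press, ease off, release and retreat.

>>> {"op": "step_arm", "data": {"plan": [{"offset":[0,0,0.05],"rot":[0,0,0],"gripper":0.5},{"offset":[0,0,0.1],"rot":[0,0,0],"gripper":0.5},{"offset":[0,0,0.1],"rot":[0,0,0],"gripper":0.5},{"offset":[0,0,0.1],"rot":[0,0,0],"gripper":0.5}]}}

```text
time_s: 12.2
eef_pos: [516.4, 184.9, 210.5]
ee_rot: [0.001, 0.794, 0.608, 0.001]
force: [-6.2, -1.3, 15.2]
grip_width: 0.124
grip_force: 82.6
```

```bash
python3 -c "
from h import *
pr()"
```

```text
t 12.2 tcp xr,yr,z 450.41 313.06 210.46 yaw -15.05 roll 0.03 0.09
force xr,yr,z -5.6 -2.9 15.2 M [-0.29  1.08 -0.02] grip 0.12413369593617889 82.60557532310486
```

Hard stop confirmed (z does not move as force rises). Easing off and releasing.

>>> {"op": "step_arm", "data": {"plan": [{"offset":[0,0,-0.1],"rot":[0,0,0],"gripper":0.5},{"offset":[0,0,-0.15],"rot":[0,0,0],"gripper":0.5},{"offset":[0,0,-0.15],"rot":[0,0,0],"gripper":2},{"offset":[0,0,-0.15],"rot":[0,0,0],"gripper":4},{"offset":[0,0,-0.15],"rot":[0,0,0],"gripper":4},{"offset":[0,0,-0.15],"rot":[0,0,0],"gripper":4},{"offset":[0,0,-2],"rot":[0,0,0],"gripper":4},{"offset":[0,0,-5],"rot":[0,0,0],"gripper":4},{"offset":[0,0,-9],"rot":[0,0,0],"gripper":4},{"offset":[0,0,-13],"rot":[0,0,0],"gripper":4},{"offset":[0,0,-13],"rot":[0,0,0],"gripper":4},{"offset":[0,0,-13],"rot":[0,0,0],"gripper":4}]}}

```text
time_s: 13.4
eef_pos: [516.3, 184.8, 338.8]
ee_rot: [0.0, 0.794, 0.608, 0.0]
force: [-0.7, -0.4, -0.8]
grip_width: 0.467
grip_force: 0.0
```

Run:
```python
from h import *
pr()
c=snap('wrist'); save('w6',c['color'])
C=cloud(c); M=np.array([[.96547,-.2605],[.2605,.96547]])
A=np.c_[C.reshape(-1,3)[:,:2]@M.T,C.reshape(-1,3)[:,2]]
A=A[(A[:,0]>425)&(A[:,0]<463)&(A[:,1]>225)&(A[:,1]<405)]
f=A[(A[:,2]>158)&(A[:,2]<168)]; print('fin',f.min(0),f.max(0),np.median(f[:,2]))
b=A[(A[:,2]>126)&(A[:,2]<142)]
for lo in range(235,395,20):
    g=b[(b[:,1]>=lo)&(b[:,1]<lo+20)]
    if len(g): print(lo,np.median(g[:,2]).round(1),g[:,0].min().round(1),g[:,0].max().round(1))
```

```text
t 13.4 tcp xr,yr,z 450.34 312.96 338.78 yaw -15.06 roll 0.02 0.05
force xr,yr,z -0.6 -0.6 -0.8 M [-0.02  0.   -0.04] grip 0.466706971130217 0.0
fin [439.65740327 291.76567388 158.03957392] [451.88398013 336.16102151 163.33316247] 161.0434235888843
235 131.3 437.1 462.8
255 131.2 437.2 461.0
275 131.7 437.4 460.9
295 132.0 437.7 461.6
315 131.9 437.2 461.4
335 131.2 437.4 461.1
355 131.2 437.7 461.6
375 131.2 437.3 462.8
```

View pics/w6.png

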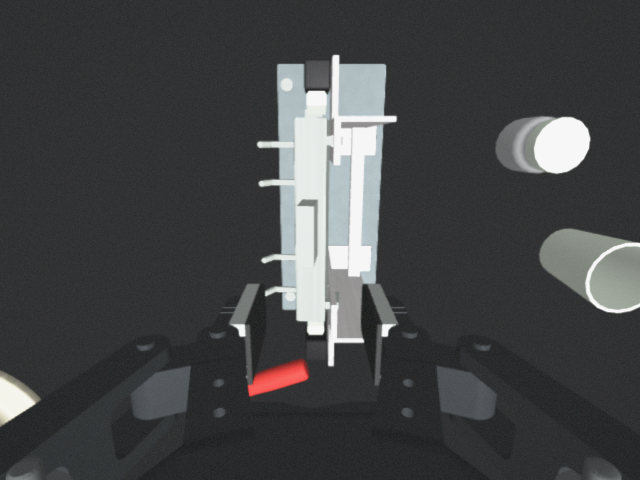

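Both white wedges now lie over the ears at (317,98) and (316,328). The fin looks tipped slightly toward the robot, so I'll check the tilt.

Run:
```python
from h import *
M=np.array([[.96547,-.2605],[.2605,.96547]]); S=[]
for i in range(4):
    c=snap('wrist'); C=cloud(c).reshape(-1,3); S.append(np.c_[C[:,:2]@M.T,C[:,2]])
A=np.mean(S,0)
def fit(k,n):
    Q=A[k]; 
    for _ in range(3):
        w=np.linalg.lstsq(np.c_[Q[:,:2]-Q[:,:2].mean(0),np.ones(len(Q))],Q[:,2],rcond=None)[0]; r=Q[:,2]-np.c_[Q[:,:2]-Q[:,:2].mean(0),np.ones(len(Q))]@w; Q=Q[abs(r)<2*r.std()+.1]
    print(n,len(Q),'centre',Q.mean(0).round(1),'slopes x,y',w[:2].round(3),r.std().round(2))
y=A[:,1]; x=A[:,0]; z=A[:,2]
fit((abs(y-314)<20)&(x>441)&(x<451)&(z>159)&(z<166),'fin top')
fit((abs(y-314)>26)&(abs(y-314)<60)&(x>440)&(x<459)&(z>127)&(z<137),'body top')
fit((abs(y-314)>26)&(abs(y-314)<60)&(x>466)&(x<500)&(z>3)&(z<12),'base')
c=snap('top'); P=cloud(c).reshape(-1,3); B=np.c_[P[:,:2]@M.T,P[:,2]]; f=B[(B[:,2]>156)&(B[:,2]<170)&(abs(B[:,1]-314)<24)&(B[:,0]<462)]; print('top cam fin',len(f),f.mean(0) if len(f) else'')
pr()
```

```text
fin top 731 centre [445.9 314.3 161.1] slopes x,y [0.098 0.003] 0.27
body top 1873 centre [449.6 321.9 131.3] slopes x,y [ 0.108 -0.001] 0.31
base 885 centre [480.8 305.2   7.5] slopes x,y [ 0.033 -0.008] 1.47
top cam fin 144 [445.30196874 312.6231804  162.09698771]
t 13.7 tcp xr,yr,z 450.24 312.91 337.73 yaw -15.06 roll -0.03 -0.09
force xr,yr,z -0.0 0.3 -0.2 M [ 0.01 -0.    0.05] grip 0.46649165338634957 0.0
```

Tilt is about 0.10–0.12 rad, just the play in the hooks, and the fin centre is about 147.4 mm up. Both are within limits. As a last check, I'll compare the latch positions with the first rack picture.

Run:
```python
from h import *
import pickle
M=np.array([[.96547,-.2605],[.2605,.96547]])
for n,c in (('before',pickle.load(open('w1.pkl','rb'))),('now',snap('wrist'))):
    C=cloud(c).reshape(-1,3); A=np.c_[C[:,:2]@M.T,C[:,2]]; col=c['color'].reshape(-1,3).astype(int)
    k=(A[:,0]>440)&(A[:,0]<460)
    for sgn in (1,-1):
        d=(A[:,1]-313.9)*sgn; b=k&(d>80)&(d<125)&(A[:,2]>90)
        w=b&(col.min(1)>235); blk=b&(col.max(1)<70)
        print(n,sgn,w.sum(),'white d',np.percentile(d[w],[1,50,99]).round(1),'z',np.percentile(A[w,2],[1,50,99]).round(1),'black d',np.percentile(d[blk],[1,99]).round(1))
```

```text
before 1 291 white d [84.3 91.4 99.4] z [107.7 118.2 122.5] black d [ 99.7 119.7]
before -1 223 white d [ 84.7  90.2 100.4] z [110.1 117.7 121.2] black d [ 99.6 116.6]
now 1 247 white d [90.2 94.7 99.5] z [116.1 118.4 121.8] black d [ 99.6 120. ]
now -1 145 white d [88.8 94.  99.6] z [115.9 118.8 122. ] black d [ 99.4 118.3]
```

Run:
```python
from h import *
import pickle
M=np.array([[.96547,-.2605],[.2605,.96547]])
now=snap('wrist'); pickle.dump(now,open('w7.pkl','wb'))
for n,c in (('before',pickle.load(open('w1.pkl','rb'))),('now',now)):
    C=cloud(c).reshape(-1,3); A=np.c_[C[:,:2]@M.T,C[:,2]]; g=c['color'].reshape(-1,3).mean(1)
    for sgn in (1,-1):
        d=(A[:,1]-313.9)*sgn; out=[]
        for lo in np.arange(76,104,1.5):
            k=(A[:,0]>447)&(A[:,0]<455)&(d>=lo)&(d<lo+1.5)&(A[:,2]>60)
            if k.sum(): out.append((float(lo),int(k.sum()),round(float(np.median(A[k,2])),1),int(np.median(g[k]))))
        print(n,sgn,out)
c=now['color']; im=np.hstack([cv2.resize(c[55:135,280:350],(350,400),interpolation=cv2.INTER_CUBIC),cv2.resize(c[295:375,280:350],(350,400),interpolation=cv2.INTER_CUBIC)]); save('w7',im)
```

```text
before 1 [(83.5, 8, 111.3, 245), (85.0, 17, 113.1, 247), (86.5, 18, 115.6, 247), (88.0, 19, 118.3, 247), (89.5, 17, 120.2, 247), (91.0, 18, 119.9, 247), (92.5, 17, 118.7, 247), (94.0, 10, 117.9, 247), (95.5, 18, 117.9, 247), (97.0, 18, 117.7, 247), (98.5, 28, 122.2, 247), (100.0, 19, 127.8, 97), (101.5, 19, 128.6, 119), (103.0, 19, 127.9, 122)]
before -1 [(83.5, 5, 111.0, 246), (85.0, 19, 112.9, 247), (86.5, 19, 115.3, 247), (88.0, 13, 117.6, 247), (89.5, 20, 120.1, 247), (91.0, 9, 120.1, 247), (92.5, 9, 119.1, 247), (94.0, 7, 118.6, 247), (95.5, 7, 117.6, 247), (97.0, 12, 117.0, 247), (98.5, 18, 118.4, 247), (100.0, 38, 123.4, 67), (101.5, 13, 128.2, 95), (103.0, 8, 127.5, 98)]
now 1 [(76.0, 29, 131.2, 231), (77.5, 24, 131.7, 232), (79.0, 24, 131.2, 229), (80.5, 6, 130.9, 205), (82.0, 15, 105.6, 221), (83.5, 30, 105.6, 231), (85.0, 20, 113.2, 234), (86.5, 30, 116.1, 234), (88.0, 20, 118.9, 234), (89.5, 25, 120.9, 245), (91.0, 23, 120.0, 247), (92.5, 21, 119.2, 247), (94.0, 21, 118.0, 247), (95.5, 20, 117.7, 247), (97.0, 21, 117.6, 247), (98.5, 44, 122.3, 158), (100.0, 26, 127.3, 63), (101.5, 32, 127.8, 92), (103.0, 27, 128.0, 92)]
now -1 [(76.0, 18, 131.5, 227), (77.5, 18, 132.1, 229), (79.0, 13, 131.4, 228), (80.5, 1, 130.6, 230), (88.0, 22, 118.0, 237), (89.5, 22, 119.7, 239), (91.0, 10, 120.4, 247), (92.5, 9, 119.7, 247), (94.0, 10, 118.9, 247), (95.5, 12, 118.0, 247), (97.0, 13, 117.6, 247), (98.5, 28, 119.8, 115), (100.0, 58, 124.4, 42), (101.5, 18, 128.0, 65), (103.0, 14, 128.0, 68)]
```

View pics/w7.png

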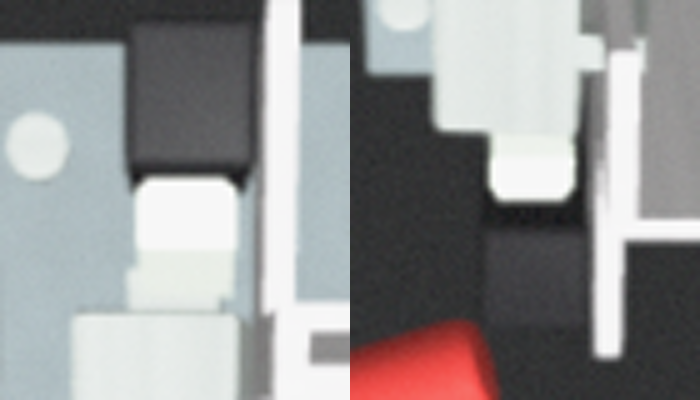

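The wedge profiles match the first picture on both sides to within about 0.5 mm, so both latches have sprung out over the ears. Handing in.

```bash
python3 -c "
from rig import *
print(finish_job())"
```

```text
the job is handed in; nothing more can be done
None
```

The rail hangs in the top slots, level along its length and tipped forward about 0.1 rad. By the camera check both latches are sprung out over its ears. I released the rail and handed the job in at about 14 s; the hand-in returned no verdict.

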